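Lock the hanger onto the lamp stand with its R-clip

ROBOT

A 6-joint arm with a two-finger parallel gripper is mounted at the origin on the work surface. World frame = base frame: x ahead of the robot, y to its left, z up, the work surface at z = 0. Lengths are in m, angles in rad, forces in N, time in s.
With the tool pointing down it reaches from about 0.35 to 0.875 m from the base axis. Payload 4.2 kg.
Tool frame: the origin (TCP) lies at the very end of the fingers, on their centre line; the grasp point (between the pads) lies 19 mm behind it; z points along the fingers, y is the direction in which the jaws open and shut (so a half turn about z gives the same grasp; the last joint's range is limited). The gripper opens to 87 mm and grips with 3 to 60 N. Pads are 19 mm wide; open, the fingers measure 117 mm over their backs; the gripper's body (75 mm by 190 mm) begins 51 mm behind the grasp point.
Start: joints at [-1.089, 0.385, 0.008, 0, -1.194, -0.259], TCP at [0.138, -0.61, 0.223] pointing down, gripper open.
Joint ranges: [-3.14, 3.14], [-1.21, 2.06], [-1.07, 1.41], [-3.16, 2.05], [-2.99, -0.16], [-3.1, 3.1]. Speed limits (rad/s): [2.79, 2.79, 3.14, 3.14, 3.14, 3.14].

INTERFACE

Orientations are given as a unit quaternion [x, y, z, w].
In Python, from bench import get_state, viewer, manip, finder gives the robot as it stands. The module is installed in compiled form; this text tells all that it offers.
- The arm moves only by the tool carry_out, never from a script. Its argument "targets" is a list of rows, each a list of 7 numbers: the finger opening in mm, from 0 to 87, then the shift along the tool's x, y, z in mm, then the turn, a rotation vector about the tool's x, y, z in degrees. In form: [[gripper, dx, dy, dz, wx, wy, wz], ...]. A call has 1 to 20 rows; each row is the pose to reach, as a shift and turn from the pose commanded when the call began, along the tool's axes at that moment; what a row does not reach only later rows make up. A row lasts 1/8 s, in which the tool goes at most 62.5 mm and 10.7 degrees, less where a joint would pass 70% of its speed; a pose out of reach is approached as far as the arm can. A call with a gripper value outside its range is refused whole. The fingers move at their own pace and stop on an object; the grip force is fixed at half the most. Time passes only in rows, so rows that repeat a pose let the fingers close. It gives the time, the measured TCP pose, the force and the opening at its end, in the units of the state.
- get_state(): the state, without advancing time (a new reading comes with each control period).
- viewer.grab_frame(name): name is "scene" or "top" or "wrist"; returns (picture, depth): 420x560x3 uint8, red, green, blue; 420x560 float32, m along the optical axis (not along the pixel's ray), 0 where there is no reading.
- viewer.get_calibration(name): a dict with "fovy" (degrees; the focal length in pixels is half the picture's height over the tangent of half this angle, whatever the lens; pixels are square), "cx", "cy" (the principal point, pixels), "R" (3x3) and "t" (3): a world point X has camera coordinates R X + t; the wrist camera has in their place "T_tool_cam" (4x4, takes a point from camera to tool coordinates, whose origin is the TCP and whose axes are the flange's). Camera axes: x right, y down, z forward; pixel columns grow to the right and rows downward; lengths in m; the calibration is good to about 2 mm. A picture is of the moment at which its call begins: read the wrist's pose just before it. get_calibration takes no time and is no camera call.
- manip.close_job(): hands the job in, once; it reports no verdict.
Trained networks look in the newest picture that a camera, given by its name, has taken for a name from the list of things; names that differ only in an ending like _2 or _b are one class to them, and where a whole thing is asked for, a point or a joint stands for the part that bears it (a point fixed in the world has none). Each returns a list of dicts, best first, with "conf" (0 to 1); they miss things now and then, are a little off and sometimes report something else, mostly with a low value. They report only what shows in the picture. A call takes as long as a camera call. They do not tell look-alikes from the thing itself.
- finder.search_frame(target, camera): "rect" ([left, top, right, bottom] as shares, 0 to 1, of the picture: columns of its width, rows of its height, round what is visible of it).
- finder.spot_point(target, camera): "position" ([row, column] as shares, 0 to 1, of the picture: columns of its width, rows of its height: a listed point, or the origin of a listed thing).
The state is a dict: "time_s": time; "q": joint angles; "joint_velocities": joint speeds; "tau": joint torques, N m; "tool_pos": TCP position; "orientation": TCP orientation; "wrist_force": force on the tool from outside, world axes, zero at the start; "moment": the same for the moment, N m; "gripper_width": finger opening in m.
Only numpy, scipy, OpenCV 4.12 (cv2) and the standard library are available. Lean on these libraries where they do the work, as an engineer would, in place of code of your own. Each camera call takes 0.05 s, during which the arm holds its last target. There are 200 camera calls.

TASK

Put the loose two-arm hanger back onto the lamp stand: lower its hub over the steel spigot until it sits fully home on the collar. Then lock it with the R-clip: find the cross hole just above the hub with the clip's straight leg and push the clip on until its waved leg snaps past the spigot and the spigot sits in the clip's curved pocket, going by feel and never forcing it, and let go. Leave the other goods on the counter where they stand.

Things in the scene. Friction and masses are not known exactly. Their poses are not given: they have to be found in the camera images.
- stand: Lamp stand screwed to the counter, upright: round bronze foot 150 mm across, column 23 mm in diameter, a fixed collar 40 mm across, and above it a bare steel spigot, smooth and slightly greasy, that swivels stiffly (0.05 N m) about the upright axis. Origin on that axis at counter height, z up. This frame does not turn with the spigot.
- stand_collar (a point): Centre of the collar's flat top face, on the spigot's axis, 160 mm above the counter. The hub's underside rests here when the hanger is home.
- stand_hole (a point): Middle of the spigot's cross hole, on its axis, 217 mm above the counter, 7 mm above the hub's top once that is home. Level, right through the 22 mm spigot, 7 x 7 mm, edges broken. This frame does NOT turn with the spigot: the hole may point any level way. A leg tip that comes within 0.25 rad of the hole's line slips in at under 8 N and turns the spigot into line; elsewhere it is stopped.
- stand_top (a point): Top of the spigot, on its axis, 237 mm above the counter, 14 mm across; over the 9 mm below it the spigot widens to its full 22 mm. A dark screwdriver slot across the top lies along the cross hole and shows where that points. The clip may go in from either end of the hole.
- hanger_hub (a point): Centre of the hub of the loose hanger (0.33 to 0.5 kg), half-way up. The hub is an upright bronze tube, 40 mm outer diameter, 50 mm tall, bore 24.6 mm right through; it stands on the counter at the start. Arms leave it along +x and -x. Grip it from above with the fingers at +y and -y, where its side is bare. On the spigot it turns freely and may point any way.
- hanger_arm_tip (a point): Upturned end of one of the hanger's two equal arms, 117 mm from the hub's axis along +x, about 7 mm below the level of the hub's top. The arms are rods 8 mm thick, 12 mm above the hub's underside; the tips stand 40 mm above the underside.
- clip_coil (a point): Middle of the R-clip's coil, where it is gripped: 27 mm across, 11 mm thick, 5.5 mm above the counter at the start. The clip (50 g) is bent from steel wire 5 mm thick and lies flat. x points along the straight leg towards its tip, y from the straight leg (centre line at y = -11 mm) towards the waved leg (which starts at y = +11 mm), z up. Both legs lie in one level plane.
- clip_pocket (a point): Centre of the curved pocket that the waved leg forms for the spigot; lies on the straight leg's centre line, 55 mm along x and 11 mm to the -y side of the coil's middle; same axes. It meets the middle of the cross hole when the clip is home. There a bend of the waved leg behind the pocket is a hard stop; 10 N against it are ample, a push over 15 N is forcing it.
- clip_tip (a point): Round tip of the straight leg, 44.5 mm ahead of the pocket's centre along x. The waved leg flares out and ends 31 mm ahead of the pocket; 12 to 15 mm ahead it is narrowest. The sprung leg meets the spigot about 25 mm before home and resists with up to 4 to 10 N, most at 23 to 15 mm before home; then it snaps past: by 9 mm before home the resistance has turned to a pull inwards of 1 to 5 N.
- lantern_a: Bystander: small mosaic lantern 76 mm across, 120 mm tall, standing at the back left.
- lantern_b: Bystander: smaller mosaic lantern 68 mm across, 110 mm tall, standing at the back right.
- drink_can: Bystander: plain drink can, 66 mm across, 122 mm tall, on the right.
- paper_roll: Bystander: paper roll standing on end, 124 mm across, 220 mm tall, on the left.
- carton: Bystander: white carton 75 x 75 x 80 mm at the back.
- screwdriver: Bystander: screwdriver 190 mm long with a red handle, lying in front of the stand.
- tape_roll: Bystander: roll of brown tape lying flat, 96 mm across, 24 mm high, front left.
- tea_bowl: Bystander: blue bowl 84 mm across, 50 mm high, front right.
There are look-alikes about, which are no part of the job. Leave any pink look-alike of the stand alone.

How it is judged:
On the way, in this order (a step that is already met when the one before it is completed fails the run):
1. the hanger's hub sits fully home on the stand's collar (z of hanger_hub in the frame of stand_collar between 0.022 and 0.0275 m and horizontal distance between hanger_hub and stand_collar below 0.004 m), for 0.2 s.
2. the clip has snapped: the spigot lies in its pocket (distance between clip_pocket and stand_hole below 0.0045 m and (angle between clip_pocket's own z axis and vertical below 0.6 rad or angle between clip_pocket's own z axis and vertical above 2.54 rad)), for 0.1 s.
At the end, for the whole second after the job is handed in: The hub rests on the collar (underside within 2.5 mm of it, axis within 4 mm of the spigot's) and the clip is locked on: the centre of its pocket within 4.5 mm of the middle of the cross hole, the clip level within 0.6 rad, either face up (it may roll until its waved leg rests on the hub) (all of step 1 and all of step 2); the robot touches nothing.
It fails at once if the clip is forced: more than 32 N of contact force between the clip and the stand (contact force between clip and stand above 32 N).
It fails at once if one of the other goods on the counter is moved by more than 40 mm (distance of any of lantern_a, lantern_b, drink_can, paper_roll, carton, screwdriver, tape_roll, tea_bowl from where it was at the start of the episode above 0.04 m).
It also fails if it takes over 72 s, if anything falls off the work surface, if the arm or the gripper's body presses on something with over 40 N, if the wrist force passes 120 N, or if a joint passes its speed limit or range.

## Working session

There is one attempt and no reset: what is moved stays moved. The work goes in short steps, Python scripts to look and compute and a tool call to move; the robot and the scene stay as the last step left them, time stands still between calls to the robot, and variables do not carry over. Pictures are saved under pics/ and viewed, about 8 in all and at most 12, crops included, and the job is handed in when it is done.

Besides the shell and the picture viewer there is one more tool, called after "Call:" as name(argument=value, ...), one argument or row to a line, values as JSON. carry_out: Moves the arm, as the interface text tells. Its arguments: {"type":"object","properties":{"targets":{"type":"array","items":{"type":"array","items":{"type":"number"}}}},"required":["targets"]}

```bash
mkdir -p pics; cat > h.py <<'E'
import numpy as np, cv2
from bench import get_state, viewer, manip, finder
from scipy.spatial.transform import Rotation as Rot
def tool():
    s=get_state(); T=np.eye(4); T[:3,:3]=Rot.from_quat(s["orientation"]).as_matrix(); T[:3,3]=s["tool_pos"]; return T
def grab(n,save=None):
    T=tool(); p,d=viewer.grab_frame(n); c=viewer.get_calibration(n)
    f=p.shape[0]/2/np.tan(np.radians(c["fovy"])/2)
    if "T_tool_cam" in c: W=T@np.array(c["T_tool_cam"])
    else:
        W=np.eye(4); R=np.array(c["R"]); W[:3,:3]=R.T; W[:3,3]=-R.T@np.array(c["t"])
    if save: cv2.imwrite("pics/"+save,cv2.cvtColor(p,cv2.COLOR_RGB2BGR))
    return dict(p=p,d=d,f=f,cx=c["cx"],cy=c["cy"],W=W)
def ray(g,r,c):
    v=g["W"][:3,:3]@np.array([(c-g["cx"])/g["f"],(r-g["cy"])/g["f"],1]); return g["W"][:3,3],v
def atz(g,r,c,z):
    o,v=ray(g,r,c); return o+v*(z-o[2])/v[2]
def atd(g,r,c):
    o,v=ray(g,r,c); return o+v*g["d"][int(round(r)),int(round(c))]
def proj(g,X):
    q=np.linalg.inv(g["W"])@np.append(X,1); return q[1]/q[2]*g["f"]+g["cy"],q[0]/q[2]*g["f"]+g["cx"]
def cloud(g):
    r,c=np.indices(g["d"].shape); d=g["d"]
    P=np.stack([(c-g["cx"])/g["f"]*d,(r-g["cy"])/g["f"]*d,d],-1)
    X=P@g["W"][:3,:3].T+g["W"][:3,3]; X[d==0]=np.nan; return X
def spot(t,n):
    return [(round(x["conf"],2),x["position"][0]*420,x["position"][1]*560) for x in finder.spot_point(t,n)]
E
python3 - <<'E'
from h import *
np.set_printoptions(precision=4,suppress=True)
print(get_state())
for n in ["scene","top"]:
    g=grab(n,n+"0.png"); print(n,g["f"],g["W"])
    for t,z in [("stand_collar",.16),("stand_hole",.217),("stand_top",.237),("hanger_hub",.025),("hanger_arm_tip",.04),("clip_coil",.0055),("clip_pocket",.0055),("clip_tip",.0055)]:
        for k in spot(t,n)[:3]: print(t,np.round(k,2),atz(g,k[1],k[2],z))
a=np.hstack([cv2.imread("pics/scene0.png"),cv2.imread("pics/top0.png")])
E
```

```text
{'time_s': 0.0, 'q': array([-1.0894,  0.3855,  0.0066, -0.0005, -1.194 , -0.2586]), 'joint_velocities': array([ 0.    , -0.0003,  0.0005, -0.0002,  0.0009,  0.0009]), 'tau': array([  0.    , -39.0663,  18.7399,   4.2199,   0.0109,  -0.0002]), 'tool_pos': array([ 0.138 , -0.6089,  0.2215]), 'orientation': array([-0.1111,  0.9938,  0.0011, -0.0002]), 'wrist_force': array([ 0.8918, -0.1914, -0.6384]), 'moment': array([ 0.0365, -0.0206, -0.0517]), 'gripper_width': 0.0872849314440201}
scene 428.86346391656986 [[ 0.8846  0.3276 -0.3319  0.9431]
 [ 0.4664 -0.6161  0.6348 -0.7969]
 [ 0.0035 -0.7163 -0.6978  1.0623]
 [ 0.      0.      0.      1.    ]]
stand_collar [  0.95 127.22 266.11] [0.2456 0.3657 0.16  ]
stand_collar [  0.92 241.71 147.78] [ 0.236  -0.2794  0.16  ]
stand_collar [  0.56 227.09 292.32] [ 0.5655 -0.0413  0.16  ]
stand_hole [  0.64 208.91 293.5 ] [ 0.5602 -0.0252  0.217 ]
stand_hole [  0.57 112.9  262.42] [0.2317 0.3663 0.217 ]
stand_hole [  0.55 222.39 142.69] [ 0.2217 -0.2646  0.217 ]
stand_top [  0.67 108.19 261.8 ] [0.2307 0.365  0.237 ]
stand_top [  0.62 207.1  293.72] 
[... 971 characters left out ...]
.64 182.78 310.8 ] [ 0.5652 -0.0237  0.237 ]
stand_top [  0.63 330.12 408.18] [ 0.2136 -0.2651  0.237 ]
hanger_hub [  0.85 220.29 401.41] [ 0.495  -0.2938  0.025 ]
hanger_arm_tip [  0.65 179.51 395.19] [ 0.6098 -0.2723  0.04  ]
hanger_arm_tip [  0.51 263.89 307.33] [ 0.3643 -0.0274  0.04  ]
hanger_arm_tip [  0.47 175.9  129.81] [0.6015 0.4859 0.04  ]
clip_coil [  0.59 224.7  198.02] [0.4687 0.2905 0.0055]
clip_coil [  0.59 188.71 314.78] [ 0.5824 -0.0458  0.0055]
clip_coil [  0.34 171.78 449.29] [ 0.642  -0.4366  0.0055]
clip_pocket [  0.43 213.19 209.5 ] [0.5031 0.2584 0.0055]
clip_pocket [  0.15 130.62 353.47] [ 0.7576 -0.1561  0.0055]
clip_tip [  0.66 197.19 218.68] [0.5505 0.2335 0.0055]
```

View pics/scene0.png

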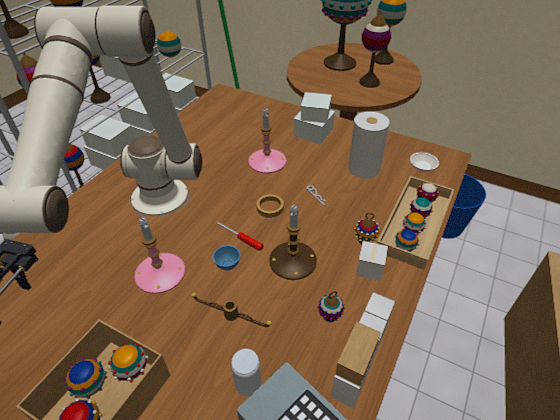

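View pics/top0.png

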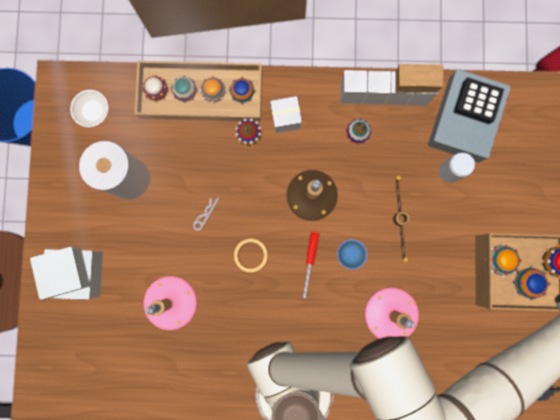

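Scene: bronze stand at about (290,262) with spigot top (293,208); hanger hub (231,310) with arms along roughly world x; clip at (315,195). Top view: stand (312,188), hub (402,218), clip (205,213). The two pink stands are the look-alikes. Next, plan a wrist view.

```bash
cat >> h.py <<'E'
def plan(pos,ydir=None):
    """shift (mm, tool axes) and turn (deg rotvec) from measured pose to TCP pos, pointing straight down, tool y along +-ydir (deg, world)"""
    T=tool(); R=T[:3,:3]
    a=np.arctan2(R[1,1],R[0,1])
    if ydir is not None:
        d=(np.radians(ydir)-a+np.pi/2)%np.pi-np.pi/2; a=a+d
    y=np.array([np.cos(a),np.sin(a),0]); z=np.array([0,0,-1.]); D=np.stack([np.cross(y,z),y,z],1)
    return np.round((R.T@(np.array(pos)-T[:3,3]))*1000,1),np.round(np.degrees(Rot.from_matrix(R.T@D).as_rotvec()),1)
E
python3 - <<'E'
from h import *
np.set_printoptions(precision=4,suppress=True)
c=viewer.get_calibration("wrist"); print(c); print(tool())
print(plan([.138,-.609,.40]),plan([0.50,-0.25,0.40],90))
E
```

```text
{'fovy': 60.80461194883771, 'cx': 280.15707641736424, 'cy': 210.0510831200795, 'T_tool_cam': array([[-0.0013, -0.9616, -0.2744,  0.075 ],
       [ 1.    , -0.0011, -0.0008, -0.0008],
       [ 0.0005, -0.2744,  0.9616, -0.1616],
       [ 0.    ,  0.    ,  0.    ,  1.    ]])}
[[-0.9753 -0.2209  0.      0.1381]
 [-0.2209  0.9753 -0.     -0.6095]
 [-0.     -0.     -1.      0.2226]
 [ 0.      0.      0.      1.    ]]
(array([   0. ,    0.5, -177.4]), array([-0.,  0.,  0.])) (array([-432.4,  270.7, -177.4]), array([-0. ,  0. , 12.8]))
```

```bash
python3 - <<'E'
from h import *
print(plan([0.46,-0.16,0.36],90))
E
```

```text
(array([-413.2,  367.3, -137.4]), array([-0. ,  0. , 12.8]))
```

Call:
carry_out(
  targets=[
    [87,0,0,-60,0,0,0],
    [87,0,0,-120,0,0,0],
    [87,-40,35,-137,0,0,2],
    [87,-80,70,-137,0,0,4],
    [87,-120,106,-137,0,0,6],
    [87,-160,142,-137,0,0,8],
    [87,-200,178,-137,0,0,10],
    [87,-240,214,-137,0,0,12],
    [87,-280,249,-137,0,0,12.8],
    [87,-320,284,-137,0,0,12.8],
    [87,-360,320,-137,0,0,12.8],
    [87,-400,356,-137,0,0,12.8],
    [87,-413,367,-137,0,0,12.8],
    [87,-413,367,-137,0,0,12.8],
  ],
)

```text
time_s: 2.65
tool_pos: [0.4601, -0.1598, 0.3594]
orientation: [-0.001, 1.0, -0.0, -0.0]
wrist_force: [-0.2, 0.7, 0.2]
gripper_width: 0.0869
```

```bash
python3 - <<'E'
from h import *
np.set_printoptions(precision=4,suppress=True)
print(tool()); g=grab("wrist","w1.png")
np.savez("g1.npz",**g)
for t,z in [("stand_collar",.16),("stand_top",.237),("hanger_hub",.025),("hanger_arm_tip",.04)]:
    for k in spot(t,"wrist")[:3]: print(t,np.round(k,2),atz(g,k[1],k[2],z))
E
```

```text
[[-1.     -0.0012 -0.0006  0.4601]
 [-0.0012  1.     -0.0001 -0.1598]
 [ 0.0006 -0.0001 -1.      0.3594]
 [ 0.      0.      0.      1.    ]]
stand_collar [  0.18 353.3  398.72] [ 0.6645 -0.0205  0.16  ]
hanger_hub [  0.56 190.09 185.7 ] [ 0.4973 -0.295   0.025 ]
hanger_hub [  0.45  89.8  367.81] [ 0.3623 -0.0457  0.025 ]
```

View pics/w1.png

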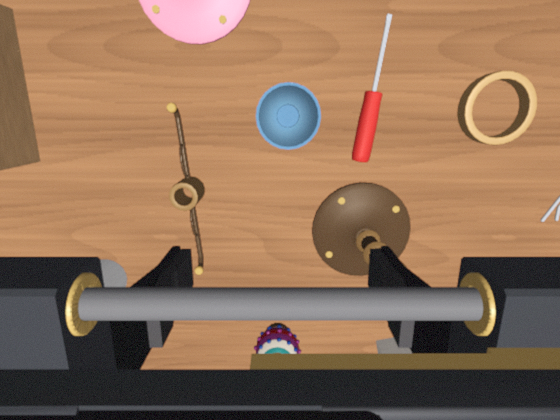

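Call:
carry_out(
  targets=[
    [87,20,40,0,0,0,0],
    [87,40,80,0,0,0,0],
    [87,55,115,0,0,0,0],
    [87,60,127,0,0,0,0],
    [87,60,127,0,0,0,0],
    [87,60,127,0,0,0,0],
  ],
)

```text
time_s: 3.65
tool_pos: [0.4003, -0.034, 0.3595]
orientation: [0.001, 1.0, -0.0, -0.0]
wrist_force: [0.1, -1.3, -0.6]
gripper_width: 0.0867
```

```bash
python3 - <<'E'
from h import *
np.set_printoptions(precision=4,suppress=True)
print(tool()); g=grab("wrist","w2.png")
np.savez("g2.npz",**g)
for t,z in [("stand_collar",.16),("stand_top",.237),("stand_hole",.217)]:
    for k in spot(t,"wrist")[:3]: print(t,np.round(k,2),atz(g,k[1],k[2],z))
X=cloud(g); m=(abs(X[...,0]-.565)<.06)&(abs(X[...,1]+.033)<.06)
for lo,hi in [(.152,.165),(.165,.2),(.2,.228),(.228,.234),(.234,.242)]:
    k=m&(X[...,2]>lo)&(X[...,2]<hi); print(lo,k.sum(),X[k].mean(0),X[k].min(0),X[k].max(0))
g1=dict(np.load("g1.npz")); X=cloud(g1); k=(np.hypot(X[...,0]-.497,X[...,1]+.294)<.03)&(X[...,2]>.044)&(X[...,2]<.056)
print("hub",k.sum(),X[k].mean(0),X[k].min(0),X[k].max(0))
for r,c in[(107,172),(271,199)]: print(atz(g1,r,c,.04),atd(g1,r,c))
r,c=[int(v) for v in proj(g,[.563,-.033,.237])]; print(r,c)
im=cv2.imread("pics/w2.png")[r-60:r+60,c-70:c+70]; cv2.imwrite("pics/w2c.png",cv2.resize(im,None,fx=5,fy=5,interpolation=cv2.INTER_CUBIC))
E
```

```text
[[-1.      0.0018 -0.0002  0.4003]
 [ 0.0018  1.     -0.0003 -0.034 ]
 [ 0.0002 -0.0003 -1.      0.3595]
 [ 0.      0.      0.      1.    ]]
stand_collar [  0.6  325.71 277.59] [ 0.5675 -0.0386  0.16  ]
stand_top [  0.67 265.19 279.72] [ 0.456  -0.0356  0.237 ]
stand_hole [  0.93 357.5  277.98] [ 0.5658 -0.0378  0.217 ]
0.152 178 [ 0.5684 -0.0374  0.1597] [ 0.5583 -0.0568  0.1581] [ 0.5803 -0.0184  0.1646]
0.165 355 [ 0.5568 -0.0376  0.1842] [ 0.5534 -0.0486  0.166 ] [ 0.565  -0.0268  0.2   ]
0.2 300 [ 0.5563 -0.0377  0.2119] [ 0.5536 -0.0482  0.2002] [ 0.5651 -0.0274  0.2253]<stdin>:9: RuntimeWarning: Mean of empty slice.
  ret = um.true_divide(
Traceback (most recent call last):
ValueError: zero-size array to reduction operation minimum which has no identity
```

Call:
carry_out(
  targets=[
    [87,-40,0,0,0,0,0],
    [87,-80,0,0,0,0,0],
    [87,-120,0,0,0,0,0],
    [87,-140,0,0,0,0,0],
    [87,-140,0,0,0,0,0],
    [87,-140,0,0,0,0,0],
  ],
)

```text
time_s: 4.6
tool_pos: [0.5395, -0.0337, 0.3594]
orientation: [0.001, 1.0, -0.0, -0.0]
wrist_force: [-0.7, -0.7, 0.2]
gripper_width: 0.0872
```

```bash
python3 - <<'E'
from h import *
from scipy.optimize import least_squares
np.set_printoptions(precision=4,suppress=True)
print(tool()); g=grab("wrist","w3.png")
np.savez("g3.npz",**g)
for t,z in [("stand_collar",.16),("stand_top",.237),("stand_hole",.217)]:
    for k in spot(t,"wrist")[:3]: print(t,np.round(k,2),atz(g,k[1],k[2],z))
def circ(P,r):
    return least_squares(lambda c:np.hypot(P[:,0]-c[0],P[:,1]-c[1])-r,[.568,-.037],loss="soft_l1",f_scale=.001).x
for n in "23":
    X=cloud(dict(np.load(f"g{n}.npz"))); m=(abs(X[...,0]-.565)<.06)&(abs(X[...,1]+.033)<.06)
    for lo,hi in [(.155,.165),(.17,.225),(.228,.234),(.2345,.242)]:
        k=m&(X[...,2]>lo)&(X[...,2]<hi)
        if k.sum()>10: print(n,lo,k.sum(),X[k].mean(0),X[k].min(0),X[k].max(0), circ(X[k],.011) if lo==.17 else "")
g1=dict(np.load("g1.npz")); X=cloud(g1); k=(np.hypot(X[...,0]-.497,X[...,1]+.294)<.03)&(X[...,2]>.044)&(X[...,2]<.056)
print("hub",k.sum(),X[k].mean(0),X[k].min(0),X[k].max(0))
for r,c in[(107,172),(271,199)]: print(atz(g1,r,c,.04),atd(g1,r,c))
r,c=[int(v) for v in proj(g,[.565,-.0375,.237])]; print(r,c)
im=cv2.imread("pics/w3.png")[r-40:r+40,c-50:c+50]; cv2.imwrite("pics/w3c.png",cv2.resize(im,None,fx=6,fy=6,interpolation=cv2.INTER_CUBIC))
E
```

```text
[[-1.      0.0011 -0.0007  0.5395]
 [ 0.0011  1.     -0.0001 -0.0337]
 [ 0.0007 -0.0001 -1.      0.3594]
 [ 0.      0.      0.      1.    ]]
stand_collar [  0.9  207.69 273.78] [ 0.565  -0.0415  0.16  ]
stand_top [  0.81 232.6  275.18] [ 0.5654 -0.039   0.237 ]
stand_hole [  0.62 222.89 276.81] [ 0.5633 -0.0378  0.217 ]
2 0.155 178 [ 0.5684 -0.0374  0.1597] [ 0.5583 -0.0568  0.1581] [ 0.5803 -0.0184  0.1646] 
2 0.17 626 [ 0.5565 -0.0376  0.1981] [ 0.5534 -0.0486  0.17  ] [ 0.5651 -0.0268  0.2249] [ 0.5654 -0.0377]
3 0.155 581 [ 0.5588 -0.0374  0.1596] [ 0.5456 -0.0572  0.155 ] [ 0.5786 -0.0182  0.1647] 
3 0.17 352 [ 0.5565 -0.0373  0.2001] [ 0.5539 -0.0486  0.1705] [ 0.5643 -0.0268  0.2249] [ 0.5654 -0.0376]
3 0.228 181 [ 0.5615 -0.0375  0.2309] [ 0.5548 -0.0479  0.2281] [ 0.5746 -0.0272  0.2339] 
3 0.2345 227 [ 0.5647 -0.0376  0.2361] [ 0.5581 -0.0451  0.2345] [ 0.5718 -0.0307  0.2379] 
hub 443 [ 0.5004 -0.292   0.0491] [ 0.4813 -0.3119  0.0441] [ 0.5202 -0.2725  0.0523]
[ 0.384  -0.3006  0.04  ] [ 0.384  -0.3012  0.0379]
[ 0.6156 -0.2801  0.04  ] [ 0.6164 -0.2806  0.0383]
232 276
```

View pics/w3c.png

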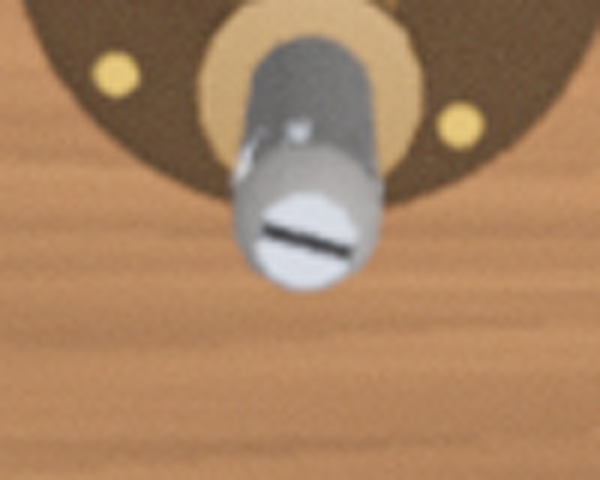

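```bash
python3 - <<'E'
from h import *
g=dict(np.load("g3.npz"))
a,b=atz(g,192+229/6,226+262/6,.237),atz(g,192+254/6,226+352/6,.237); print(a,b,(a+b)/2,np.degrees(np.arctan2(*(b-a)[1::-1])))
print(plan([.5003,-.2918,.36],95.06),plan([.5003,-.2918,.018],95.06))
E
```

```text
[ 0.56318762 -0.04361135  0.237     ] [ 0.56691935 -0.03102737  0.237     ] [ 0.56505348 -0.03731936  0.237     ] 73.48248543314897
(array([ 3.890e+01, -2.584e+02,  1.000e-01]), array([ 0. ,  0.1, -5.1])) (array([  39.2, -258.4,  342.1]), array([ 0. ,  0.1, -5.1]))
```

Call:
carry_out(
  targets=[
    [87,7,-45,0,0,0,-1],
    [87,14,-90,0,0,0,-2],
    [87,20,-135,0,0,0,-3],
    [87,27,-180,0,0,0,-4],
    [87,33,-220,0,0,0,-5.1],
    [87,39,-250,30,0,0,-5.1],
    [87,39,-258.4,70,0,0,-5.1],
    [87,39,-258.4,115,0,0,-5.1],
    [87,39,-258.4,160,0,0,-5.1],
    [87,39,-258.4,205,0,0,-5.1],
    [87,39,-258.4,245,0,0,-5.1],
    [87,39,-258.4,275,0,0,-5.1],
    [87,39,-258.4,300,0,0,-5.1],
    [87,39,-258.4,320,0,0,-5.1],
    [87,39,-258.4,335,0,0,-5.1],
    [87,39,-258.4,342,0,0,-5.1],
    [87,39,-258.4,342,0,0,-5.1],
    [87,39,-258.4,342,0,0,-5.1],
  ],
)

```text
time_s: 7.05
tool_pos: [0.5014, -0.2919, 0.0183]
orientation: [-0.044, 0.999, -0.0, 0.001]
wrist_force: [0.6, -0.2, -0.2]
gripper_width: 0.0868
```

```bash
python3 - <<'E'
from h import *
np.set_printoptions(precision=4,suppress=True)
print(tool()); g=grab("wrist","w4.png"); X=cloud(g)
k=(np.hypot(X[...,0]-.5,X[...,1]+.292)<.024)&(X[...,2]>.046)&(X[...,2]<.055)
print(k.sum(),X[k].mean(0),X[k].min(0),X[k].max(0)); P=X[k][:,:2]
c,r=cv2.minEnclosingCircle(P.astype(np.float32)); print(c,r)
E
```

```text
[[-0.9961 -0.0885  0.0015  0.5014]
 [-0.0886  0.9961 -0.0006 -0.2919]
 [-0.0014 -0.0007 -1.      0.0183]
 [ 0.      0.      0.      1.    ]]
2851 [ 0.4972 -0.2931  0.0491] [ 0.4809 -0.312   0.046 ] [ 0.5207 -0.2741  0.0516]
(0.50086510181427, -0.2930549383163452) 0.020280947908759117
```

View pics/w4.png

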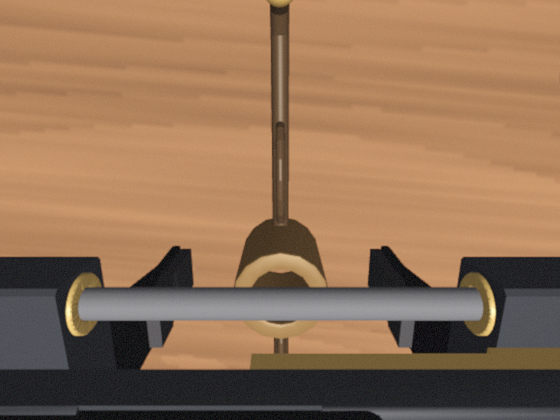

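The hub (281,290) sits centred between the jaws with its arm straight up the picture. Closing on it and lifting.

Call:
carry_out(
  targets=[
    [20,0,0,0,0,0,0],
    [20,0,0,0,0,0,0],
    [20,0,0,0,0,0,0],
    [20,0,0,0,0,0,0],
    [20,0,0,0,0,0,0],
    [20,0,0,0,0,0,0],
    [20,0,0,-10,0,0,0],
    [20,0,0,-30,0,0,0],
    [20,0,0,-70,0,0,0],
    [20,0,0,-115,0,0,0],
    [20,0,0,-160,0,0,0],
    [20,0,0,-205,0,0,0],
    [20,0,0,-245,0,0,0],
    [20,0,0,-257,0,0,0],
    [20,0,0,-257,0,0,0],
  ],
)

```text
time_s: 8.98
tool_pos: [0.5002, -0.2913, 0.2738]
orientation: [-0.044, 0.999, 0.001, -0.0]
wrist_force: [-0.6, 0.4, -6.1]
gripper_width: 0.0395
```

```bash
python3 - <<'E'
from h import *
np.set_printoptions(precision=4,suppress=True)
T=tool();print(T); g=grab("wrist","w5.png"); X=(cloud(g)-T[:3,3])@T[:3,:3]  # tool coords
k=(np.hypot(X[...,0],X[...,1])<.024)&(X[...,2]>-.037)&(X[...,2]<-.027)
print(k.sum(),X[k].mean(0),X[k].min(0),X[k].max(0))
print(cv2.minEnclosingCircle(X[k][:,:2].astype(np.float32)))
print(np.linalg.lstsq(np.c_[X[k][:,:2],np.ones(k.sum())],X[k][:,2],rcond=None)[0])
print(plan([.5652,-.0376,.275]))
E
```

```text
[[-0.9961 -0.088  -0.0006  0.5002]
 [-0.088   0.9961  0.0014 -0.2913]
 [ 0.0005  0.0014 -1.      0.2738]
 [ 0.      0.      0.      1.    ]]
3241 [ 0.0034 -0.0005 -0.0314] [-0.0202 -0.0223 -0.0369] [ 0.0201  0.0222 -0.027 ]
((0.0014608761994168162, 9.458051863475703e-06), 0.023554176092147827)
[ 0.0147 -0.0008 -0.0314]
(array([-87.5, 246.7,  -2.2]), array([ 0.1, -0.2,  0. ]))
```

Call:
carry_out(
  targets=[
    [20,-15,40,-2,0,0,0],
    [20,-30,85,-2,0,0,0],
    [20,-45,130,-2,0,0,0],
    [20,-62,175,-2,0,0,0],
    [20,-75,215,-2,0,0,0],
    [20,-85,240,-2,0,0,0],
    [20,-87.5,246.7,-2,0,0,0],
    [20,-87.5,246.7,-2,0,0,0],
    [20,-87.5,246.7,-2,0,0,0],
    [20,-87.5,246.7,-2,0,0,0],
  ],
)

```text
time_s: 10.28
tool_pos: [0.5658, -0.0392, 0.2764]
orientation: [-0.044, 0.999, -0.0, -0.0]
wrist_force: [0.0, -0.5, -5.0]
gripper_width: 0.0399
```

```bash
python3 - <<'E'
from h import *
np.set_printoptions(precision=4,suppress=True)
T=tool();print(T,get_state()["wrist_force"]); g=grab("wrist","w6.png")
print(plan([.5652,-.0376,.178]))
E
```

```text
[[-0.9962 -0.087  -0.0004  0.5658]
 [-0.087   0.9962 -0.0001 -0.0392]
 [ 0.0004 -0.0001 -1.      0.2764]
 [ 0.      0.      0.      1.    ]] [ 0.0112 -0.5026 -4.986 ]
(array([ 0.5,  1.6, 98.5]), array([ 0., -0.,  0.]))
```

View pics/w6.png

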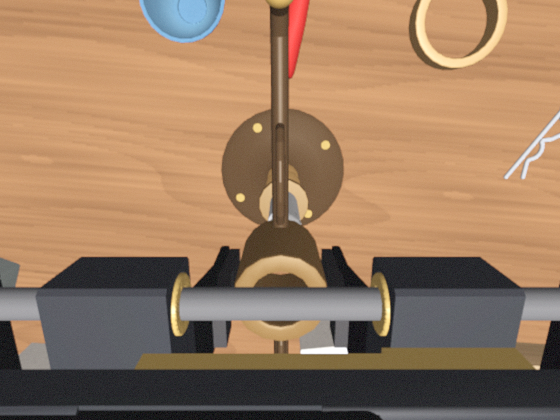

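```bash
python3 - <<'E'
from h import *
np.set_printoptions(precision=4,suppress=True)
P=[]
for i in range(4):
    T=tool(); P.append(T[:3,3]); g=grab("wrist"); X=cloud(g)
    Y=(X-T[:3,3])@T[:3,:3]
    for lo,hi in [(.155,.165),(.17,.225)]:
        k=(X[...,2]>lo)&(X[...,2]<hi)&(np.hypot(Y[...,0],Y[...,1])<.03)&(abs(Y[...,2])>.03)
        if k.sum()>5: print(lo,k.sum(),Y[k].mean(0),Y[k].min(0),Y[k].max(0))
    k=(np.hypot(Y[...,0],Y[...,1])<.0195)&(Y[...,2]>-.036)&(Y[...,2]<-.029); 
    q=Y[k]; print("hub",q.mean(0),q.min(0),q.max(0))
print(np.array(P),np.mean(P,0))
E
```

```text
0.155 709 [0.0046 0.0022 0.117 ] [-0.013  -0.0182  0.1118] [0.0197 0.0207 0.1213]
0.17 256 [0.008  0.0044 0.0746] [ 0.0026 -0.0092  0.0516] [0.0113 0.0123 0.106 ]
hub [ 0.0025 -0.     -0.0317] [-0.0194 -0.0183 -0.0342] [ 0.0194  0.0177 -0.029 ]
0.155 721 [0.0046 0.0021 0.1171] [-0.0135 -0.0181  0.1118] [0.0201 0.0207 0.1216]
0.17 257 [0.008  0.0042 0.0748] [ 0.0025 -0.0094  0.0517] [0.0114 0.0122 0.1059]
hub [ 0.0025 -0.0001 -0.0316] [-0.0194 -0.0183 -0.0338] [ 0.0194  0.0177 -0.029 ]
0.155 723 [0.0048 0.0019 0.1171] [-0.0133 -0.0182  0.1117] [0.0202 0.0207 0.1213]
0.17 256 [0.008  0.0039 0.075 ] [ 0.0028 -0.0095  0.052 ] [0.0112 0.0121 0.1065]
hub [ 0.0024 -0.0002 -0.0316] [-0.0195 -0.0184 -0.0338] [ 0.0194  0.0178 -0.029 ]
0.155 719 [0.005  0.0019 0.1171] [-0.0128 -0.0182  0.1123] [0.0201 0.0207 0.1217]
0.17 261 [0.008  0.0038 0.0748] [ 0.003  -0.0096  0.0517] [0.0112 0.0119 0.1066]
hub [ 0.0025 -0.0002 -0.0316] [-0.0194 -0.0184 -0.0339] [ 0.0195  0.0177 -0.029 ]
[[ 0.5659 -0.0391  0.2765]
 [ 0.5659 -0.039   0.2766]
 [ 0.566  -0.0389  0.2766]
 [ 0.566  -0.0387  0.2767]] [ 0.566  -0.0389  0.2766]
```

Call:
carry_out(
  targets=[
    [20,0.4,1.4,0,0,0,0],
    [20,0.4,1.4,10,0,0,0],
    [20,0.4,1.4,18,0,0,0],
    [20,0.4,1.4,21,0,0,0],
    [20,0.4,1.4,24,0,0,0],
    [20,0.4,1.4,27,0,0,0],
    [20,0.4,1.4,30,0,0,0],
    [20,0.4,1.4,33,0,0,0],
    [20,0.4,1.4,36,0,0,0],
    [20,0.4,1.4,36,0,0,0],
  ],
)

```text
time_s: 11.78
tool_pos: [0.5654, -0.037, 0.2402]
orientation: [-0.044, 0.999, -0.0, -0.0]
wrist_force: [-0.3, 0.5, -4.9]
gripper_width: 0.0395
```

Call:
carry_out(
  targets=[
    [20,0,0,8,0,0,0],
    [20,0,0,16,0,0,0],
    [20,0,0,24,0,0,0],
    [20,0,0,32,0,0,0],
    [20,0,0,40,0,0,0],
    [20,0,0,47,0,0,0],
    [20,0,0,53,0,0,0],
    [20,0,0,56,0,0,0],
    [20,0,0,58,0,0,0],
    [20,0,0,58,0,0,0],
  ],
)

```text
time_s: 13.02
tool_pos: [0.5656, -0.0369, 0.1826]
orientation: [-0.044, 0.999, -0.0, 0.0]
wrist_force: [0.3, 0.6, -4.7]
gripper_width: 0.0395
```

Call:
carry_out(
  targets=[
    [20,0,0,1,0,0,0],
    [20,0,0,2,0,0,0],
    [20,0,0,3,0,0,0],
    [20,0,0,4,0,0,0],
    [20,0,0,4,0,0,0],
  ],
)

```text
time_s: 13.65
tool_pos: [0.5655, -0.0369, 0.1784]
orientation: [-0.044, 0.999, -0.0, -0.0]
wrist_force: [0.5, -0.1, -5.2]
gripper_width: 0.0398
```

Call:
carry_out(
  targets=[
    [20,0,0,0.5,0,0,0],
    [20,0,0,1,0,0,0],
    [20,0,0,1.5,0,0,0],
    [20,0,0,1.5,0,0,0],
  ],
)

```text
time_s: 14.15
tool_pos: [0.5658, -0.037, 0.1775]
orientation: [-0.044, 0.999, -0.0, 0.0]
wrist_force: [-1.1, 0.5, -1.6]
gripper_width: 0.0397
```

Call:
carry_out(
  targets=[
    [46,0,0,0,0,0,0],
    [60,0,0,0,0,0,0],
    [87,0,0,0,0,0,0],
    [87,0,0,0,0,0,0],
    [87,0,0,0,0,0,0],
    [87,0,0,0,0,0,0],
    [87,0,0,-15,0,0,0],
    [87,0,0,-45,0,0,0],
    [87,0,0,-90,0,0,0],
    [87,0,0,-135,0,0,0],
    [87,0,0,-170,0,0,0],
    [87,0,0,-182,0,0,0],
    [87,0,0,-182,0,0,0],
  ],
)

```text
time_s: 15.78
tool_pos: [0.5655, -0.0368, 0.3595]
orientation: [-0.044, 0.999, 0.0, 0.001]
wrist_force: [-0.1, 1.1, -0.6]
gripper_width: 0.087
```

```bash
python3 - <<'E'
from h import *
np.set_printoptions(precision=4,suppress=True)
T=tool();print(T[:3,3]); g=grab("wrist","w7.png"); X=cloud(g); np.savez("g7.npz",**g)
m=np.hypot(X[...,0]-.5652,X[...,1]+.0376)<.024
for lo,hi in [(.203,.2125),(.2345,.24)]:
    k=m&(X[...,2]>lo)&(X[...,2]<hi); print(lo,k.sum(),X[k].mean(0),X[k].min(0),X[k].max(0),np.median(X[k],0))
r,c=[int(v) for v in proj(g,[.565,-.0375,.225])]; print(r,c)
im=cv2.imread("pics/w7.png")[r-45:r+45,c-55:c+55]; cv2.imwrite("pics/w7c.png",cv2.resize(im,None,fx=5,fy=5,interpolation=cv2.INTER_CUBIC))
# clip from first top/scene: look pose: camera over clip
print(plan([.49,.255,.30],90))
E
```

```text
[ 0.5655 -0.0368  0.3595]
0.203 908 [ 0.5636 -0.038   0.2092] [ 0.5465 -0.0571  0.2033] [ 0.5859 -0.018   0.2125] [ 0.5615 -0.0384  0.2094]
0.2345 253 [ 0.5648 -0.0375  0.2361] [ 0.5577 -0.0447  0.2345] [ 0.5724 -0.0298  0.2384] [ 0.5647 -0.0375  0.2361]
198 280
(array([ 49. , 297.3,  58.4]), array([ 0. , -0.1,  5.1]))
```

View pics/w7c.png

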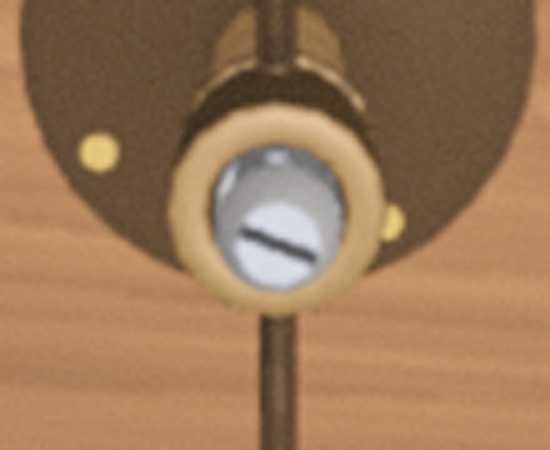

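The hub is seated: its top measures 0.2093 while the spigot top measures 0.2361. The slot runs (242,232)–(317,260) in the crop. Next is the clip.

Call:
carry_out(
  targets=[
    [87,6,35,0,0,0,0],
    [87,13,75,0,0,0,1],
    [87,20,120,0,0,0,2],
    [87,28,165,0,0,0,3],
    [87,35,210,20,0,0,4],
    [87,42,255,40,0,0,5],
    [87,48,290,55,0,0,5],
    [87,49,297,58,0,0,5],
    [87,49,297,58,0,0,5],
    [87,49,297,58,0,0,5],
  ],
)

```text
time_s: 17.08
tool_pos: [0.4909, 0.2537, 0.3013]
orientation: [-0.0, 1.0, -0.0, 0.0]
wrist_force: [0.2, -0.2, -0.4]
gripper_width: 0.0869
```

```bash
python3 - <<'E'
from h import *
np.set_printoptions(precision=4,suppress=True)
g=dict(np.load("g7.npz"))
a,b=atz(g,153+232/5,225+242/5,.237),atz(g,153+260/5,225+317/5,.237); print(a,b,np.degrees(np.arctan2(*(b-a)[1::-1])))
print(tool()); g=grab("wrist","w8.png"); np.savez("g8.npz",**g)
Q={}
for t in ["clip_coil","clip_pocket","clip_tip"]:
    for k in spot(t,"wrist")[:2]: print(t,np.round(k,2),atz(g,k[1],k[2],.0055),atd(g,k[1],k[2])); Q.setdefault(t,k)
r,c=int(Q["clip_pocket"][1]),int(Q["clip_pocket"][2]); r0,c0=max(r-75,0),max(c-100,0); print(r0,c0)
im=cv2.imread("pics/w8.png")[r0:r0+150,c0:c0+200]; cv2.imwrite("pics/w8c.png",cv2.resize(im,None,fx=4,fy=4,interpolation=cv2.INTER_CUBIC))
E
```

```text
[ 0.5634 -0.0435  0.237 ] [ 0.5671 -0.0309  0.237 ] 73.89094595123723
[[-1.     -0.0001  0.0003  0.4909]
 [-0.0001  1.     -0.0001  0.2537]
 [-0.0003 -0.0001 -1.      0.3013]
 [ 0.      0.      0.      1.    ]]
clip_coil [  0.68 149.9  311.19] [0.4675 0.292  0.0055] [ 0.4682  0.2925 -0.001 ]
clip_pocket [  0.85 181.61 281.68] [0.5083 0.2546 0.0055] [0.5088 0.2546 0.0032]
clip_pocket [  0.55 222.01  63.73] [ 0.5632 -0.0381  0.0055] [ 0.5552 -0.0221  0.0305]
clip_tip [  0.89 212.02 267.12] [0.5495 0.2352 0.0055] [ 0.5511  0.235  -0.0001]
106 181
```

View pics/w8c.png

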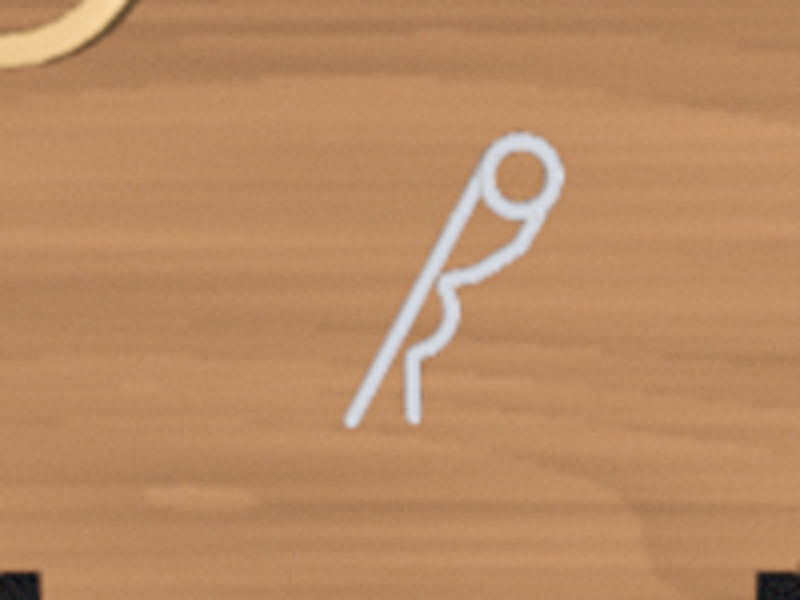

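```bash
python3 - <<'E'
from h import *
np.set_printoptions(precision=4,suppress=True)
g=dict(np.load("g8.npz")); z=.0055
def W(u,v): return atz(g,106+v/4-.0,181+u/4,z)
coil,t,s,e=W(523,176),W(351,423),W(485,170),W(418,425)
d=t-coil; h=np.degrees(np.arctan2(d[1],d[0])+np.arctan2(11,98.5)); l=t-s
print(coil,t,np.hypot(*d[:2]),h,"leg",np.degrees(np.arctan2(l[1],l[0])),"wave end",e)
# refine: bright clip mask, fit leg line by pixels
X=cloud(g); print(get_state()["q"])
print(plan([coil[0],coil[1],.12],h+90),plan([coil[0],coil[1],.002],h+90))
E
```

```text
[0.4676 0.2927 0.0055] [0.5491 0.2373 0.0055] 0.09852590147087095 -27.8053639164141 leg -27.418384098009682 wave end [0.5498 0.2596 0.0055]
[ 0.7706  0.2143 -0.0362  0.     -1.3193 -2.3415]
(array([ 23.4,  38.7, 181.6]), array([ 0. ,  0. , 27.8])) (array([ 23.5,  38.6, 299.6]), array([ 0. ,  0. , 27.8]))
```

Call:
carry_out(
  targets=[
    [60,8,13,20,0,0,8],
    [60,16,26,50,0,0,16],
    [60,23.5,38.6,90,0,0,24],
    [60,23.5,38.6,130,0,0,27.6],
    [60,23.5,38.6,170,0,0,27.6],
    [60,23.5,38.6,210,0,0,27.6],
    [60,23.5,38.6,245,0,0,27.6],
    [60,23.5,38.6,270,0,0,27.6],
    [60,23.5,38.6,280,0,0,27.6],
    [60,23.5,38.6,280,0,0,27.6],
  ],
)

```text
time_s: 18.52
tool_pos: [0.4673, 0.293, 0.021]
orientation: [0.238, 0.971, -0.0, -0.0]
wrist_force: [0.3, -0.6, 0.5]
gripper_width: 0.0602
```

```bash
python3 - <<'E'
from h import *
np.set_printoptions(precision=4,suppress=True)
print(tool(),get_state()["q"]); g=grab("wrist","w9.png"); np.savez("g9.npz",**g)
print(plan([.4676,.2927,.0025],62.3))
E
```

```text
[[-0.8866  0.4625 -0.0001  0.4673]
 [ 0.4625  0.8866 -0.0004  0.293 ]
 [-0.0001 -0.0004 -1.      0.021 ]
 [ 0.      0.      0.      1.    ]] [ 0.8541  0.4916 -0.4111  0.0003 -0.6684 -2.9059]
(array([-0.3, -0.7, 19.3]), array([0.1, 0. , 0.2]))
```

View pics/w9.png

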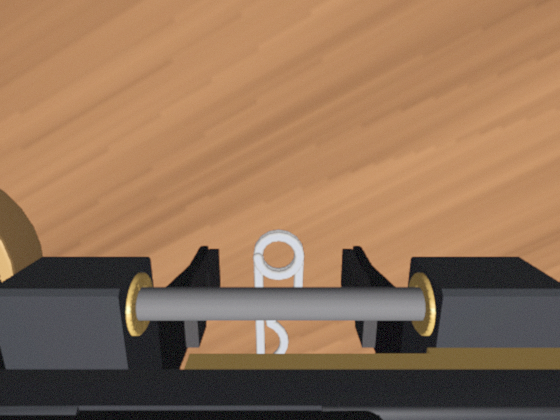

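```bash
python3 - <<'E'
from h import *
np.set_printoptions(precision=4,suppress=True)
g=dict(np.load("g9.npz")); T=tool()
for r,c,z in [(254.5,279,.008),(254.5,279,.0055),(345,261.5,.0055)]:
    p=atz(g,r,c,z); print(p,(p-T[:3,3])@T[:3,:3])
E
```

```text
[0.4665 0.292  0.008 ] [ 0.0004 -0.0018  0.0138]
[0.4674 0.2915 0.0055] [-0.0007 -0.0018  0.0163]
[0.5126 0.2564 0.0055] [-0.057  -0.0121  0.0163]
```

Coil at (279,254), between the jaws and aligned. Descending and gripping.

Call:
carry_out(
  targets=[
    [60,-0.5,-1.5,8,0,0,0],
    [60,-0.5,-1.5,14,0,0,0],
    [60,-0.5,-1.5,18,0,0,0],
    [60,-0.5,-1.5,18.5,0,0,0],
    [40,-0.5,-1.5,18.5,0,0,0],
    [30,-0.5,-1.5,18.5,0,0,0],
    [15,-0.5,-1.5,18.5,0,0,0],
    [15,-0.5,-1.5,18.5,0,0,0],
    [15,-0.5,-1.5,18.5,0,0,0],
    [15,-0.5,-1.5,18.5,0,0,0],
  ],
)

```text
time_s: 19.82
tool_pos: [0.4668, 0.2916, 0.0026]
orientation: [0.238, 0.971, 0.0, 0.0]
wrist_force: [-0.6, 0.5, 0.1]
gripper_width: 0.0257
```

Call:
carry_out(
  targets=[
    [15,0,0,-10,0,0,0],
    [15,0,0,-40,0,0,0],
    [15,0,0,-85,0,0,0],
    [15,0,0,-130,0,0,0],
    [15,0,0,-175,0,0,0],
    [15,0,0,-220,0,0,0],
    [15,0,0,-265,0,0,0],
    [15,0,0,-300,0,0,0],
    [15,0,0,-310,0,0,0],
    [15,0,0,-310,0,0,0],
  ],
)

```text
time_s: 21.08
tool_pos: [0.4664, 0.2914, 0.3125]
orientation: [0.238, 0.971, 0.0, -0.0]
wrist_force: [-0.4, 0.1, -0.5]
gripper_width: 0.0259
```

```bash
python3 - <<'E'
from h import *
np.set_printoptions(precision=4,suppress=True)
T=tool(); print(T,get_state()["gripper_width"]); g=grab("wrist","w10.png"); np.savez("g10.npz",**g)
X=(cloud(g)-T[:3,3])@T[:3,:3]
k=(X[...,0]>-.12)&(X[...,0]<.03)&(abs(X[...,1])<.03)&(X[...,2]>-.02)&(X[...,2]<.03); print(k.sum())
for lo in np.arange(-.12,.02,.01):
    q=X[k&(X[...,0]>lo)&(X[...,0]<=lo+.01)]
    if len(q): print(round(lo,3),len(q),q.min(0),q.max(0),np.median(q,0))
a=np.radians(73.7); hd=np.array([np.cos(a),np.sin(a)]); yd=np.array([-hd[1],hd[0]])
p=np.array([.5650,-.0376])-hd*(.055+.065)+yd*.011   # coil, pocket 65 mm short
print(p,plan([*p,.31],73.7+90))
E
```

```text
[[-0.8866  0.4625 -0.0003  0.4664]
 [ 0.4625  0.8866  0.0006  0.2914]
 [ 0.0006  0.0004 -1.      0.3125]
 [ 0.      0.      0.      1.    ]] 0.025947992203283306
3070
-0.05 329 [-0.0498 -0.0134 -0.0047] [-0.04    0.004   0.0005] [-0.0443 -0.0054 -0.003 ]
-0.04 406 [-0.04   -0.0136 -0.0052] [-0.03    0.0069 -0.0003] [-0.0353 -0.0036 -0.0034]
-0.03 55 [-0.03   -0.0134 -0.0053] [-0.0277  0.0079 -0.0023] [-0.0293  0.0028 -0.0039]
-0.02 1 [-0.0102  0.0003 -0.0019] [-0.0102  0.0003 -0.0019] [-0.0102  0.0003 -0.0019]
-0.01 569 [-0.0099 -0.0135 -0.0199] [-0.      0.0126 -0.0005] [-0.0052  0.0012 -0.0063]
-0.0 1210 [ 0.     -0.0223 -0.02  ] [0.01   0.0214 0.0013] [ 0.0083 -0.0002 -0.0064]
0.01 500 [ 0.01   -0.0222 -0.0199] [0.0132 0.0213 0.0006] [ 0.0104 -0.0007 -0.0059]
[ 0.5208 -0.1497] (array([-252.4, -365.6,    1.7]), array([-0.1,  0. , 78.8]))
```

View pics/w10.png

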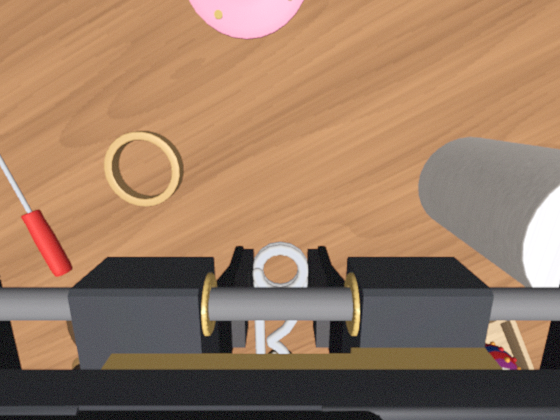

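```bash
python3 - <<'E'
from h import *
a=np.radians(73.7); hd=np.array([np.cos(a),np.sin(a)]); yd=np.array([-hd[1],hd[0]])
p=np.array([.5650,-.0376])-hd*.130+yd*.011; print(p,plan([*p,.31],73.7+90))
E
```

```text
[ 0.51795547 -0.15928735] (array([-254.3, -375.4,    1.7]), array([-0.1,  0. , 78.8]))
```

Call:
carry_out(
  targets=[
    [15,-15,-22,0,0,0,-6],
    [15,-35,-52,0,0,0,-14],
    [15,-55,-82,0,0,0,-22],
    [15,-77,-113,0,0,0,-30],
    [15,-99,-146,0,0,0,-39],
    [15,-121,-179,0,0,0,-48],
    [15,-143,-211,0,0,0,-57],
    [15,-166,-245,0,0,0,-66],
    [15,-190,-280,0,0,0,-75],
    [15,-212,-313,0,0,0,-84],
    [15,-232,-343,0,0,0,-92],
    [15,-248,-366,0,0,0,-98],
    [15,-254.3,-375.4,0,0,0,-101.2],
    [15,-254.3,-375.4,0,0,0,-101.2],
    [15,-254.3,-375.4,0,0,0,-101.2],
    [15,-254.3,-375.4,0,0,0,-101.2],
  ],
)

```text
time_s: 23.12
tool_pos: [0.5186, -0.1582, 0.3123]
orientation: [-0.6, 0.8, 0.0, -0.0]
wrist_force: [-0.2, -0.0, -0.2]
gripper_width: 0.026
```

```bash
python3 - <<'E'
from h import *
np.set_printoptions(precision=4,suppress=True)
print(tool(),get_state()["q"])
a=np.radians(73.7); hd=np.array([np.cos(a),np.sin(a)]); yd=np.array([-hd[1],hd[0]])
p=np.array([.5650,-.0376])-hd*.130+yd*.011; print(p,plan([*p,.214],73.7+90))
E
```

```text
[[-0.2807 -0.9598 -0.0005  0.5186]
 [-0.9598  0.2807  0.0002 -0.1582]
 [-0.      0.0006 -1.      0.3123]
 [ 0.      0.      0.      1.    ]] [ 0.003   0.1918 -0.0388 -0.0002 -1.3408 -0.2875]
[ 0.518  -0.1593] (array([ 1.2,  0.3, 98.3]), array([ 0.,  0., -0.]))
```

Call:
carry_out(
  targets=[
    [15,1,0.3,25,0,0,0],
    [15,1,0.3,55,0,0,0],
    [15,1,0.3,80,0,0,0],
    [15,1,0.3,93,0,0,0],
    [15,1,0.3,98,0,0,0],
    [15,1,0.3,98,0,0,0],
    [15,1,0.3,98,0,0,0],
    [15,1,0.3,98,0,0,0],
  ],
)

```text
time_s: 24.12
tool_pos: [0.5185, -0.1598, 0.2153]
orientation: [-0.599, 0.8, -0.0, 0.001]
wrist_force: [0.4, 0.5, -1.2]
gripper_width: 0.0257
```

```bash
python3 - <<'E'
from h import *
np.set_printoptions(precision=4,suppress=True)
a=np.radians(73.7); hd=np.array([np.cos(a),np.sin(a)]); yd=np.array([-hd[1],hd[0]]); ax=np.array([.5650,-.0376])
for i in range(4):
    T=tool(); g=grab("wrist","w11.png"if i==3 else None); X=cloud(g); Y=(X-T[:3,3])@T[:3,:3]
    print(T[:3,3],T[:3,0],get_state()["wrist_force"], "along",(T[:2,3]-ax)@hd*1e3,"lat",(T[:2,3]-ax)@yd*1e3)
    k=(Y[...,0]>-.16)&(Y[...,0]<-.09)&(abs(Y[...,1]+.011)<.03)&(X[...,2]>.175)&(X[...,2]<.24); print(k.sum(),Y[k].min(0) if k.sum() else "",Y[k].max(0) if k.sum() else "")
E
```

```text
[ 0.5185 -0.1598  0.2153] [-0.2812 -0.9596 -0.0003] [-0.1988  0.6628 -0.7177] along -130.30556142112047 lat 10.322976774819583
0  
[ 0.5184 -0.1598  0.2152] [-0.2813 -0.9596 -0.0003] [-0.7546  0.5709  0.0266] along -130.33979354956608 lat 10.418671791230807
0  
[ 0.5183 -0.1598  0.215 ] [-0.2813 -0.9596 -0.0002] [-0.226   0.312  -0.7074] along -130.36330342235507 lat 10.49699678974282
0  
[ 0.5183 -0.1598  0.2149] [-0.2813 -0.9596 -0.0001] [ 0.8465  0.0976 -1.0487] along -130.39955010416494 lat 10.562585840266596
0
```

View pics/w11.png

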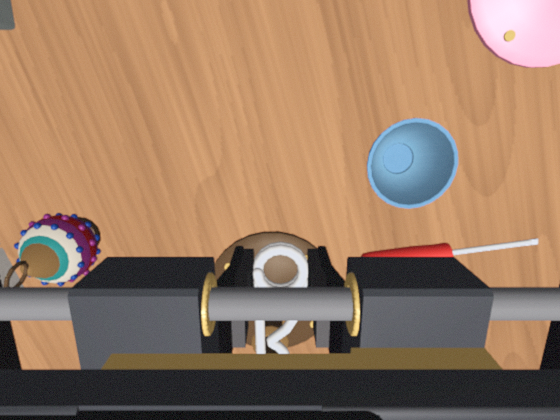

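```bash
cat > chain.py <<'E'
from h import *
from scipy.optimize import least_squares
rows=[(-413,367,-137,12.8),(60,127,0,0),(-140,0,0,0),(39,-258.4,342,-5.1),(0,0,-257,0),(-87.5,246.7,-2,0),(.4,1.4,36,0),(0,0,63.5,0),(0,0,-182,0),(49,297,58,5),(23.5,38.6,280,27.6),(-.5,-1.5,18.5,0),(0,0,-310,0),(-254.3,-375.4,0,-101.2),(1,.3,98,0)]
a=np.pi-1.089-.259; y=np.array([np.cos(a),np.sin(a),0]); z=np.array([0,0,-1.])
T=np.eye(4); T[:3,:3]=np.stack([np.cross(y,z),y,z],1); T[:3,3]=[.138,-.61,.223]; C=[T]
for r in rows:
    D=np.eye(4); D[:3,3]=np.array(r[:3])/1000; D[:3,:3]=Rot.from_rotvec([0,0,np.radians(r[3])]).as_matrix(); C.append(C[-1]@D)
E
python3 - <<'E'
from chain import *
np.set_printoptions(precision=4,suppress=True)
Tc=np.array(viewer.get_calibration("wrist")["T_tool_cam"])
for n,i in [(2,2),(3,3),(7,9)]:
    g=dict(np.load(f"g{n}.npz")); print(n,"meas-cmd",(g["W"]@np.linalg.inv(Tc))[:3,3]-C[i][:3,3])
    g["W"]=C[i]@Tc; X=cloud(g); lo=.213 if n==7 else .17
    k=(np.hypot(X[...,0]-.565,X[...,1]+.0376)<.016)&(X[...,2]>lo)&(X[...,2]<.225); P=X[k]
    print(k.sum(),least_squares(lambda c:np.hypot(P[:,0]-c[0],P[:,1]-c[1])-.011,[.568,-.037],loss="soft_l1",f_scale=.001).x)
    k=(np.hypot(X[...,0]-.565,X[...,1]+.0376)<.016)&(X[...,2]>.2345)&(X[...,2]<.24); P=X[k]
    if len(P): print("top",(P.min(0)+P.max(0))/2,np.median(P[:,2]))
    if n==7:
        for (u1,v1,u2,v2) in [(242,232,317,260)]:
            d=atz(g,153+v2/5,225+u2/5,.237)-atz(g,153+v1/5,225+u1/5,.237); print("slot",np.degrees(np.arctan2(d[1],d[0])))
print("drop",C[7][:3,3]); T=C[-1]; print("now cmd",T, np.degrees(np.arctan2(T[1,1],T[0,1])))
g=dict(np.load("g8.npz")); g["W"]=C[10]@Tc
for u,v in[(523,176),(351,423)]: p=atz(g,106+v/4,181+u/4,.0055); print("clip in grasp tool",np.linalg.inv(C[12])@np.append(p,1))
E
```

```text
2 meas-cmd [ 0.0016 -0.0004 -0.0005]
628 [ 0.5638 -0.037 ]
3 meas-cmd [ 0.0008 -0.0001 -0.0006]
347 [ 0.5646 -0.0374]
top [ 0.564  -0.0373  0.2365] 0.23655630463851823
7 meas-cmd [0.0011 0.0004 0.    ]
69 [ 0.5641 -0.038 ]
top [ 0.5638 -0.0377  0.2365] 0.23601819247128347
slot 73.90021148856641
drop [ 0.5655 -0.0374  0.241 ]
now cmd [[-0.2812 -0.9596  0.      0.518 ]
 [-0.9596  0.2812  0.     -0.1602]
 [ 0.      0.     -1.      0.215 ]
 [ 0.      0.      0.      1.    ]] 163.66528921636504
clip in grasp tool [ 0.0018  0.0017 -0.0025  1.    ]
clip in grasp tool [-0.0961 -0.0096 -0.0025  1.    ]
```

Call:
carry_out(
  targets=[
    [15,0,0.7,0.5,0,0,0],
    [15,-6,0.7,0.5,0,0,0],
    [15,-12,0.7,0.5,0,0,0],
    [15,-17,0.7,0.5,0,0,0],
    [15,-19,0.7,0.5,0,0,0],
    [15,-20,0.7,0.5,0,0,0],
    [15,-21,0.7,0.5,0,0,0],
    [15,-22,0.7,0.5,0,0,0],
    [15,-22.5,0.7,0.5,0,0,0],
    [15,-22.5,0.7,0.5,0,0,0],
  ],
)

```text
time_s: 25.58
tool_pos: [0.5238, -0.138, 0.2141]
orientation: [-0.599, 0.8, -0.0, 0.0]
wrist_force: [-0.2, -0.4, -1.1]
gripper_width: 0.026
```

Call:
carry_out(
  targets=[
    [15,-0.7,0,0,0,0,0],
    [15,-1.4,0,0,0,0,0],
    [15,-2,0,0,0,0,0],
    [15,-2,0,0,0,0,0],
  ],
)

```text
time_s: 26.08
tool_pos: [0.5245, -0.1359, 0.2141]
orientation: [-0.6, 0.8, -0.0, 0.0]
wrist_force: [0.0, 0.2, -0.2]
gripper_width: 0.0257
```

Call:
carry_out(
  targets=[
    [15,-1,0,0,0,0,0],
    [15,-2,0,0,0,0,0],
    [15,-3,0,0,0,0,0],
    [15,-3,0,0,0,0,0],
  ],
)

```text
time_s: 26.58
tool_pos: [0.5253, -0.133, 0.2141]
orientation: [-0.6, 0.8, 0.0, 0.0]
wrist_force: [0.6, -0.6, 0.6]
gripper_width: 0.0258
```

Call:
carry_out(
  targets=[
    [15,-2,0,0,0,0,0],
    [15,-4,0,0,0,0,0],
    [15,-6,0,0,0,0,0],
    [15,-8,0,0,0,0,0],
    [15,-10,0,0,0,0,0],
    [15,-10,0,0,0,0,0],
  ],
)

```text
time_s: 27.32
tool_pos: [0.5281, -0.1233, 0.2141]
orientation: [-0.6, 0.8, 0.0, 0.0]
wrist_force: [0.1, 0.8, 0.0]
gripper_width: 0.0261
```

Call:
carry_out(
  targets=[
    [15,-2,0,0,0,0,0],
    [15,-4,0,0,0,0,0],
    [15,-6,0,0,0,0,0],
    [15,-8,0,0,0,0,0],
    [15,-10,0,0,0,0,0],
    [15,-12,0,0,0,0,0],
    [15,-12,0,0,0,0,0],
  ],
)

```text
time_s: 28.2
tool_pos: [0.5315, -0.1118, 0.214]
orientation: [-0.6, 0.8, 0.0, 0.0]
wrist_force: [-0.3, 0.3, -0.3]
gripper_width: 0.0257
```

```bash
python3 - <<'E'
from h import *
np.set_printoptions(precision=4,suppress=True)
T=tool(); print(T[:3,3],get_state()["wrist_force"],get_state()["moment"])
g=grab("scene"); r,c=[int(v) for v in proj(g,[.55,-.06,.217])]
cv2.imwrite("pics/s2c.png",cv2.resize(cv2.cvtColor(g["p"],cv2.COLOR_RGB2BGR)[r-45:r+45,c-55:c+55],None,fx=6,fy=6,interpolation=cv2.INTER_CUBIC))
E
```

```text
[ 0.5315 -0.1118  0.214 ] [-0.3232  0.2991 -0.2994] [ 0.1011  0.0411 -0.0211]
```

View pics/s2c.png

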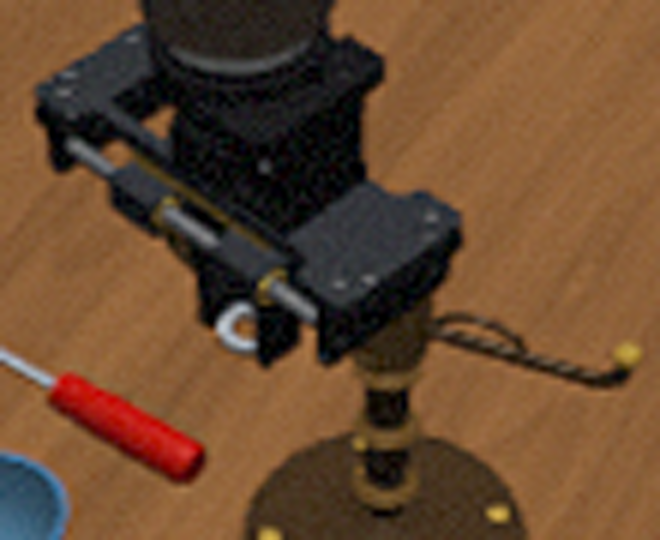

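The gripper hides the spigot at (390,330), but the coil (240,325) is held level and the tip has gone through without force. That was picture 12, so I continue by feel with numbers only.

Call:
carry_out(
  targets=[
    [15,-1,0,0,0,0,0],
    [15,-2,0,0,0,0,0],
    [15,-3,0,0,0,0,0],
    [15,-4,0,0,0,0,0],
    [15,-4,0,0,0,0,0],
  ],
)

```text
time_s: 28.88
tool_pos: [0.5317, -0.109, 0.2139]
orientation: [-0.599, 0.8, 0.0, -0.001]
wrist_force: [-2.8, -5.4, 0.9]
gripper_width: 0.0262
```

Call:
carry_out(
  targets=[
    [15,-1,0,0,0,0,0],
    [15,-2,0,0,0,0,0],
    [15,-3,0,0,0,0,0],
    [15,-3,0,0,0,0,0],
  ],
)

```text
time_s: 29.38
tool_pos: [0.5323, -0.1062, 0.2138]
orientation: [-0.599, 0.801, 0.0, -0.001]
wrist_force: [-2.6, -4.3, 0.9]
gripper_width: 0.0261
```

Call:
carry_out(
  targets=[
    [15,-1,0,0,0,0,0],
    [15,-2,0,0,0,0,0],
    [15,-3,0,0,0,0,0],
    [15,-3,0,0,0,0,0],
  ],
)

```text
time_s: 29.88
tool_pos: [0.5331, -0.1032, 0.2138]
orientation: [-0.599, 0.8, 0.0, -0.001]
wrist_force: [-2.5, -4.1, 0.0]
gripper_width: 0.0262
```

Call:
carry_out(
  targets=[
    [15,-1,0,0,0,0,0],
    [15,-2,0,0,0,0,0],
    [15,-3,0,0,0,0,0],
    [15,-4,0,0,0,0,0],
    [15,-4,0,0,0,0,0],
  ],
)

```text
time_s: 30.5
tool_pos: [0.5348, -0.0984, 0.2138]
orientation: [-0.6, 0.8, 0.001, -0.0]
wrist_force: [-3.0, -1.3, 1.0]
gripper_width: 0.0262
```

Call:
carry_out(
  targets=[
    [15,-1,0,0,0,0,0],
    [15,-2,0,0,0,0,0],
    [15,-3,0,0,0,0,0],
    [15,-4,0,0,0,0,0],
    [15,-4,0,0,0,0,0],
  ],
)

```text
time_s: 31.12
tool_pos: [0.5366, -0.094, 0.2139]
orientation: [-0.6, 0.8, 0.0, 0.001]
wrist_force: [-3.1, 2.6, 0.1]
gripper_width: 0.026
```

Call:
carry_out(
  targets=[
    [15,-1,0,0,0,0,0],
    [15,-2,0,0,0,0,0],
    [15,-3,0,0,0,0,0],
    [15,-4,0,0,0,0,0],
    [15,-5,0,0,0,0,0],
    [15,-5,0,0,0,0,0],
  ],
)

```text
time_s: 31.88
tool_pos: [0.5381, -0.0896, 0.214]
orientation: [-0.6, 0.8, 0.0, 0.0]
wrist_force: [-2.8, 2.9, 0.1]
gripper_width: 0.0259
```

Call:
carry_out(
  targets=[
    [15,-0.7,0,0,0,0,0],
    [15,-1.4,0,0,0,0,0],
    [15,-2,0,0,0,0,0],
    [15,-2,0,0,0,0,0],
  ],
)

```text
time_s: 32.38
tool_pos: [0.539, -0.088, 0.2143]
orientation: [-0.599, 0.8, -0.0, 0.001]
wrist_force: [-1.7, 2.2, -0.2]
gripper_width: 0.026
```

Call:
carry_out(
  targets=[
    [15,-0.5,0,0,0,0,0],
    [15,-1,0,0,0,0,0],
    [15,-1.5,0,0,0,0,0],
    [15,-1.5,0,0,0,0,0],
  ],
)

```text
time_s: 32.88
tool_pos: [0.5393, -0.0867, 0.2143]
orientation: [-0.599, 0.8, -0.0, 0.0]
wrist_force: [-0.0, -0.3, 0.3]
gripper_width: 0.0263
```

Call:
carry_out(
  targets=[
    [15,-0.5,0,0,0,0,0],
    [15,-1,0,0,0,0,0],
    [15,-1,0,0,0,0,0],
  ],
)

```text
time_s: 33.25
tool_pos: [0.539, -0.0858, 0.214]
orientation: [-0.599, 0.8, -0.0, -0.0]
wrist_force: [0.1, -0.8, -0.4]
gripper_width: 0.0263
```

Call:
carry_out(
  targets=[
    [15,-0.5,0,0,0,0,0],
    [15,-1,0,0,0,0,0],
    [15,-1,0,0,0,0,0],
  ],
)

```text
time_s: 33.62
tool_pos: [0.5388, -0.0851, 0.2139]
orientation: [-0.599, 0.8, 0.0, -0.001]
wrist_force: [-2.3, -3.0, 0.2]
gripper_width: 0.0265
```

Call:
carry_out(
  targets=[
    [15,-0.5,0,0,0,0,0],
    [15,-0.8,0,0,0,0,0],
    [15,-0.8,0,0,0,0,0],
  ],
)

```text
time_s: 34.0
tool_pos: [0.5388, -0.0847, 0.2139]
orientation: [-0.599, 0.8, 0.0, -0.001]
wrist_force: [-3.3, -4.7, 0.9]
gripper_width: 0.0264
```

Firm stop felt at about 5.5 N, at the expected depth. Relaxing, releasing and lifting away.

Call:
carry_out(
  targets=[
    [15,1.2,0,0,0,0,0],
    [15,1.2,0,0,0,0,0],
    [36,1.2,0,0,0,0,0],
    [60,1.2,0,0,0,0,0],
    [60,1.2,0,0,0,0,0],
    [60,1.2,0,0,0,0,0],
    [60,1.2,0,0,0,0,0],
    [60,1.2,0,-10,0,0,0],
    [60,1.2,0,-30,0,0,0],
    [60,1.2,0,-65,0,0,0],
    [60,1.2,0,-100,0,0,0],
    [60,1.2,0,-130,0,0,0],
    [60,1.2,0,-146,0,0,0],
    [60,1.2,0,-146,0,0,0],
  ],
)

```text
time_s: 35.75
tool_pos: [0.5396, -0.085, 0.3611]
orientation: [-0.599, 0.8, -0.001, 0.001]
wrist_force: [-0.5, 0.4, -0.5]
gripper_width: 0.06
```

```bash
python3 - <<'E'
from h import *
np.set_printoptions(precision=4,suppress=True)
T=tool(); print(T[:3,3],get_state()["wrist_force"])
g=grab("wrist","w12.png"); np.savez("g12.npz",**g); X=cloud(g); ax=np.array([.565,-.0376])
for t,z in [("clip_coil",.217),("clip_pocket",.217),("clip_tip",.217),("stand_top",.237),("hanger_hub",.185)]:
    for k in spot(t,"wrist")[:2]: print(t,np.round(k,2),atz(g,k[1],k[2],z))
a=np.radians(73.7); hd=np.array([np.cos(a),np.sin(a)]); yd=np.array([-hd[1],hd[0]])
u=(X[...,:2]-ax)@hd; v=(X[...,:2]-ax)@yd; m=(X[...,2]>.2005)&(X[...,2]<.25)&(abs(v)<.04)&(abs(u)<.09)
for lo in np.arange(-.09,.09,.01):
    k=m&(u>lo)&(u<=lo+.01)
    if k.sum(): print(round(lo,3),k.sum(),"v",v[k].min(),v[k].max(),"z",X[k][:,2].min(),np.median(X[k][:,2]),X[k][:,2].max(),"u",u[k].min(),u[k].max())
k=m&(np.hypot(u,v)<.0205)&(X[...,2]<.213); print("hub top",k.sum(),np.median(X[k],0))
E
```

```text
[ 0.5396 -0.085   0.3611] [-0.4726  0.3508 -0.5413]
clip_coil [  0.63 189.5  281.62] [ 0.5373 -0.0919  0.217 ]
clip_pocket [  0.59 250.99 269.81] [ 0.564  -0.0395  0.217 ]
clip_pocket [  0.18 329.7  210.9 ] [0.6437 0.0238 0.217 ]
stand_top [  0.26 233.69 269.98] [ 0.5563 -0.0623  0.237 ]
hanger_hub [  0.82 240.7  267.79] [ 0.5675 -0.0383  0.185 ]
-0.07 150 v -0.0018442339261196723 0.021657044382848115 z 0.20177052911854587 0.20739053443218897 0.21185118232465938 u -0.06783477191480047 -0.06000886544532067
-0.06 159 v -0.003709070581772279 0.02262895592331688 z 0.2011920120583231 0.20910891291984285 0.2162186285727799 u -0.059976976595459704 -0.05000078012501985
-0.05 231 v -0.002738945240084242 0.022719708603196286 z 0.20359680060193558 0.21117676948911113 0.21591671238502114 u -0.04999577963955822 -0.04007940759832455
-0.04 128 v -0.0019197809384170286 0.022730644805681204 z 0.20421977347671932 0.20940102783858733 0.2159945887165315 u -0.039954550790868314 -0.030042969630504627
-0.03 132 v -0.0020461383146980748 0.019976327083791174 z 0.20681169707851366 0.21278366396951043 0.217279
[... 353 characters left out ...]
13 -1.8212528462248736e-06
-0.0 281 v -0.02046033383622196 0.01830215597776697 z 0.20209134489551106 0.21639629839737146 0.23743850437870045 u 2.1143047034124683e-05 0.00999479036342294
0.01 128 v -0.017944374656744453 0.015442973330131235 z 0.20721280767518158 0.21752294985796275 0.22247618863944296 u 0.010004411644699144 0.019806061480206347
0.02 114 v -0.0005119404230864683 0.020112673804967816 z 0.21529986561507003 0.2185995034266242 0.22409551211801865 u 0.02001558610629794 0.029866167578142967
0.03 17 v -0.0005314867683106059 0.020089169280184754 z 0.2155259117421806 0.21792469156079347 0.22311829585187537 u 0.030095330696611744 0.03286726646540641
hub top 538 [ 0.5707 -0.0465  0.2092]
```

```bash
python3 - <<'E'
from bench import manip
print(manip.close_job())
E
```

```text
the job is handed in; nothing more can be done
None
```

The hanger is back on the bronze stand and locked with the R-clip, and the job is handed in after about 36 s of robot time; no verdict was reported.

**Hanger:** The hub went over the spigot without resistance and rests on the collar. In the last wrist depth image its top measured 0.2092 m, against 0.210 m expected.

**Clip:** I pushed it in from the -y end of the cross hole, along about 73.7°.
- The straight leg entered with no measurable force, and the sprung leg resisted with up to about 6 N.
- The force then turned into an inward pull of about 2 N, and the hard stop was felt at about 5.5 N, so nothing was forced.
- After release the coil's middle measured about 54.3 mm behind the spigot axis (55 mm is home), so the pocket is about 1 mm from the hole along the leg.
- The clip droops slightly towards the coil, by about 0.1 rad.

**Last state:** The gripper was open and clear at 0.36 m, and the wrist force was near zero.

**Checks that disagreed or were not made:**
- In the last image the network placed the pocket about 2 mm from the axis, within its usual error. It also gave low-confidence wrong positions for the stand top and a second pocket, and did not find the clip tip; I ignored these.
- Measured and commanded tool positions differed by up to 1.6 mm.
- I did not view a picture of the locked clip, because I had used all 12 viewings; that check rests on depth numbers and force only.
- I did not measure the other goods again, but the arm touched none of them as far as the forces showed.

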